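# Wedge the row of tins tight in its caddy

### The job

The three food tins in the wooden caddy still rattle about. Take the thick wooden wedge (not the thin wedge or the straight block), set it upright, narrow end down and square to the row, into the gap between the last tin and the end board, and press it firmly down until it will sink no further and the tins are packed tight; then let go.

Things in the scene. Friction and masses are not known exactly. Their poses are not given: they have to be found in the camera images.
- caddy: Open wooden caddy, fixed to the worktop, 94 (x) x 288 (y) x 66 mm high, with three upright tins in a row along y. Origin: centre of underside, z up. Floor 8 mm thick; end boards 12 mm thick, 66 mm high, inner faces at y = +132 and -132 mm; side rails only 30 mm high, 78 mm apart inside. The row packs against the +y board; the gap is between the last tin and the -y board.
- caddy_gap (a point): Middle of the gap at rim height: in the caddy's frame x = 0, y = -114 mm, z = 66 mm; axes as the caddy's. The gap is 31 to 34 mm wide (y) at the start, 38 mm when the row is packed. Sinking, the wedge slides the tins together by itself.
- wedge: Thick wooden wedge standing on its narrow end: 90 mm high, 40 mm along x; along y it tapers on both sides from 18 mm (bottom) to 54 mm (top). Origin: centre of underside, z up. 60-95 g, slippery: grip near the top across its x faces, 40 N. Driven home its underside is about 16 mm above the caddy's underside, 40 mm of it above the rims; needs about 15 N down, then stays jammed.
- tin_c: Last tin of the row, beside the gap: 75 mm diameter, 58 mm high, on the caddy's floor, its rim level with the end boards. Origin: centre of underside, z up. In the caddy's frame it starts at y = -61 to -63 mm and is at -56 mm when the row is packed tight.
Mind the look-alikes: they are no part of the job. Leave any red look-alike of the wedge alone.

How it is judged:
At the end, for the whole second after the job is handed in: Thick wedge at rest in the gap, pressing tin_c and end board over 0.5 N each; underside 9-22.5 mm above the caddy's underside, x within 18 mm of its midline, y -123 to -103 mm; upright and square within 0.2 rad; tin_c level (0.06 rad), within 2.6 mm of packed (z of wedge in the frame of caddy between 0.009 and 0.0225 m and x of wedge in the frame of caddy between -0.018 and 0.018 m and y of wedge in the frame of caddy between -0.123 and -0.103 m and angle between wedge's own z axis and vertical below 0.2 rad and angle between the x axis of wedge and the x axis of caddy, either way round below 0.2 rad and y of tin_c in the frame of caddy above -0.059 m and angle between tin_c's own z axis and vertical below 0.06 rad and linear speed of wedge below 0.01 m/s and contact force between wedge and tin_c above 0.5 N and contact force between wedge and caddy above 0.5 N); the robot touches nothing.
It also fails if it takes over 45 s, if anything falls off the work surface, if the arm or the gripper's body presses on something with over 40 N, if the wrist force passes 120 N, or if a joint passes its speed limit or range.

### The arm

A 7-joint arm with a two-finger parallel gripper is mounted at the origin on a cart in front of the work surface, level with it; the furniture and walls round the work are solid. World frame = base frame: x ahead of the robot, y to its left, z up, the work surface at z = 0. Lengths are in m, angles in rad, forces in N, time in s.
With the tool pointing down it reaches from about 0.425 to 0.925 m from the base axis. Payload 6.8 kg.
Tool frame: the origin (TCP) lies at the very end of the fingers, on their centre line; the grasp point (between the pads) lies 19 mm behind it (grip_depth is the distance from the TCP to the grasp point, in m); z points along the fingers, y is the line along which they close (so a half turn about z gives the same grasp; the last joint's range is limited). The gripper opens to 88 mm and grips with 3 to 60 N. Pads are 20 mm wide; open, the fingers measure 115 mm over their backs; the gripper's body (75 mm by 178 mm) begins 61 mm behind the grasp point.
Start: joints at [-1.215, 0.477, 0.022, 1.555, -0.011, 1.109, -0.083], TCP at [0.302, 0.604, 0.223] pointing down, gripper open.
Joint ranges: [-2.96, 2.96], [-0.34, 2.1], [-1.41, 1.46], [0.24, 2.44], [-1.37, 4.51], [0.17, 1.92], [-2.96, 2.96]. Speed limits (rad/s): [2.39, 2.39, 3.14, 3.14, 3.14, 3.14, 3.14].

### API

Orientations are given as a rotation vector (axis times angle).
In Python, from bench import get_obs, get_image, calibration, close_job, grip_depth gives the robot as it stands.
- The arm moves only by the tool send_rows, never from a script. Its argument "motion" is text: rows parted by semicolons, each of 7 numbers parted by spaces: the shift along the tool's x, y, z in cm, then the turn, a rotation vector about the tool's x, y, z in degrees, then the opening, from 0 (shut) to 1 (fully open). In form: dx dy dz wx wy wz fingers; .... A call has 1 to 8 rows; each row shifts and turns the commanded pose from where the row before left it, along the tool's axes as they then stand; what a row does not reach is not made up. A row lasts 1/12 s, in which the tool goes at most 41.7 mm and 7.16 degrees, less where a joint would pass 70% of its speed; a pose out of reach is approached as far as the arm can. A call with a gripper value outside its range is refused whole. The fingers move at their own pace and stop on an object; "newtons" is the grip in N (left out, the last holds). Time passes only in rows, so rows that do not move let the fingers close. It gives the time, the measured TCP pose, the force, the opening and the grip force at its end, in the units of the state.
- get_obs(): the state, without advancing time (a new reading comes with each control period).
- get_image(name): name is "side" or "top"; returns the picture (420x560x3 uint8, blue, green, red); there is no depth.
- calibration(name): a dict with "camera_matrix" (3x3 intrinsics, pixels), "R" (3x3) and "t" (3): a world point X has camera coordinates R X + t. Camera axes: x right, y down, z forward; pixel columns grow to the right and rows downward; lengths in m; the calibration is good to about 2 mm. A picture is of the moment at which its call begins. calibration takes no time and is no camera call.
- close_job(): hands the job in; it is judged then, once.
The state is a dict: "time_s": time; "joint_positions": joint angles; "dq": joint speeds; "tau": joint torques, N m; "eef_pos": TCP position; "tool_rot": TCP orientation; "wrist_force": force on the tool from outside, world axes, zero at the start; "moment": the same for the moment, N m; "gripper_width": opening from 0.0 (shut) to 1.0 (fully open); "grip_force": force on a finger pad.
Only numpy, scipy, OpenCV 4.12 (cv2) and the standard library are available. Lean on these libraries where they do the work, as an engineer would, in place of code of your own. Each camera call takes 0.05 s, during which the arm holds its last target. There are 200 camera calls.

## Working session

There is one attempt and no reset: what is moved stays moved. The work goes in short steps, Python scripts to look and compute and a tool call to move; the robot and the scene stay as the last step left them, time stands still between calls to the robot, and variables do not carry over. Pictures are saved under pics/ and viewed, at most 10 in all, crops included, and the job is handed in when it is done.

Besides the shell and the picture viewer there is one more tool, called after "Emit:" by a JSON object that holds its "name" and its "arguments", one argument or row to a line. send_rows: Moves the arm, as the interface text tells. Its arguments: {"type":"object","properties":{"motion":{"type":"string"},"newtons":{"type":"number"}},"required":["motion"]}

```bash
mkdir -p pics; cat > h.py <<'E'
import numpy as np, cv2
from bench import get_obs,get_image,calibration
from scipy.spatial.transform import Rotation as R
def ray(c,u,v,z):
    k=calibration(c);K,Rm,t=[np.array(k[n],float) for n in("camera_matrix","R","t")]
    o=-Rm.T@t.ravel();d=Rm.T@np.linalg.solve(K,[u,v,1.]);s=(z-o[2])/d[2];return o+s*d
def px(c,X):
    k=calibration(c);K,Rm,t=[np.array(k[n],float) for n in("camera_matrix","R","t")]
    p=K@(Rm@np.array(X,float)+t.ravel());return p[:2]/p[2]
E
python3 - <<'E'
from h import *
for n in("top","side"):
    im=get_image(n);cv2.imwrite(f"pics/{n}0.png",im)
    k=calibration(n);print(n,(-np.array(k["R"]).T@np.array(k["t"]).ravel()).round(3))
print({k:np.round(v,3) for k,v in get_obs().items()})
E
```

```text
top [ 0.384 -0.039  0.949]
side [0.127 0.553 0.592]
{'time_s': np.float64(0.1), 'joint_positions': array([-1.215,  0.478,  0.022,  1.556, -0.011,  1.109, -0.083]), 'dq': array([ 0.   , -0.002, -0.002, -0.004, -0.001, -0.001, -0.001]), 'tau': array([ 3.0000e-03, -5.8409e+01,  1.5390e+00, -2.7331e+01, -5.4000e-02,
        1.3000e-02,  0.0000e+00]), 'eef_pos': array([0.302, 0.603, 0.222]), 'tool_rot': array([-7.220e-01, -3.057e+00,  3.000e-03]), 'wrist_force': array([ 0.118,  0.031, -0.133]), 'moment': array([-0.03 , -0.004, -0.021]), 'grip_force': np.float64(0.0), 'gripper_width': np.float64(0.998)}
```

View pics/top0.png

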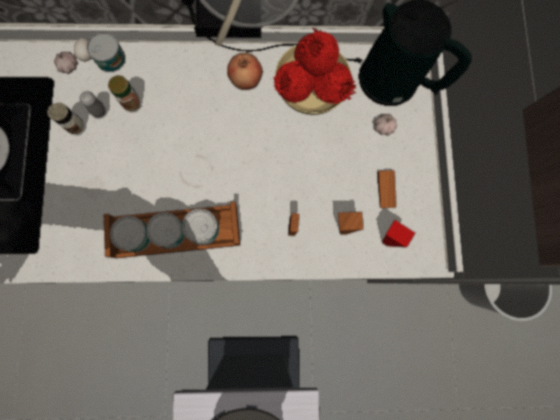

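View pics/side0.png

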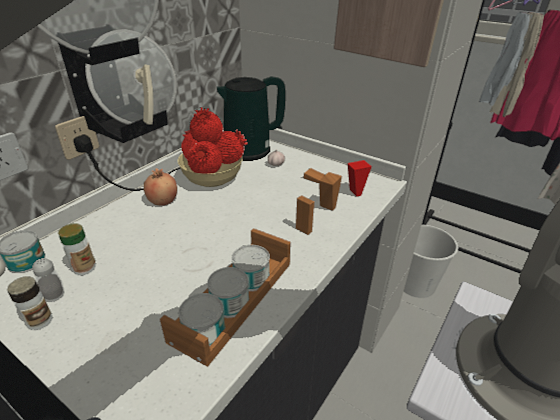

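Top view: caddy at (172,228), gap at its right end (~225,224). Candidates (top / side): the upright piece at (294,224)/(305,215), the wider-topped tapered piece at (350,222)/(329,190), the lying one at (387,188)/(315,175), and the red one at (399,234)/(358,178). I choose (350,222) because it is brown, tapered and wide at the top, and I'll check it in a close crop.

```bash
python3 - <<'E'
from h import *
t=cv2.imread("pics/top0.png");s=cv2.imread("pics/side0.png")
a=cv2.resize(t[150:270,200:420],None,fx=3.6,fy=3.6,interpolation=cv2.INTER_CUBIC)[:, :792]
b=cv2.resize(s[150:245,285:385],None,fx=4,fy=4,interpolation=cv2.INTER_CUBIC)
cv2.imwrite("pics/cropA.png",a);cv2.imwrite("pics/cropB.png",b)
hsv=cv2.cvtColor(t,cv2.COLOR_BGR2HSV)
m=cv2.inRange(hsv,(5,100,60),(20,255,255))
n,l,st,c=cv2.connectedComponentsWithStats(m)
for i in range(1,n):
    if st[i,4]>40 and c[i][1]>150: print(i,st[i],c[i].round(1),cv2.minAreaRect(np.argwhere(l==i)[:,::-1].astype(np.float32)))
E
```

```text
28 [378 170  18  38 597] [386.6 188.4] ((386.5022888183594, 188.5475311279297), (37.1008186340332, 16.362411499023438), 87.27368927001953)
29 [ 104  202  136   56 1754] [190.1 234.5] ((170.41238403320312, 229.92784118652344), (43.92383575439453, 135.04652404785156), 84.47245788574219)
30 [170 209  21   5  55] [180.6 211. ] ((180.06434631347656, 211.1435546875), (3.0846152305603027, 20.199254989624023), 84.2894058227539)
31 [134 213  23   5  56] [144.6 214.7] ((145.08999633789062, 214.62998962402344), (2.969848871231079, 22.061731338500977), 81.8698959350586)
32 [289 213  10  22 170] [293.5 223.5] ((293.4901428222656, 223.59901428222656), (8.258809089660645, 21.393299102783203), 5.710593223571777)
33 [338 212  25  22 465] [349.9 221.6] ((350.3719482421875, 221.8475799560547), (21.202856063842773, 23.742780685424805), 83.6598129272461)
```

View pics/cropA.png

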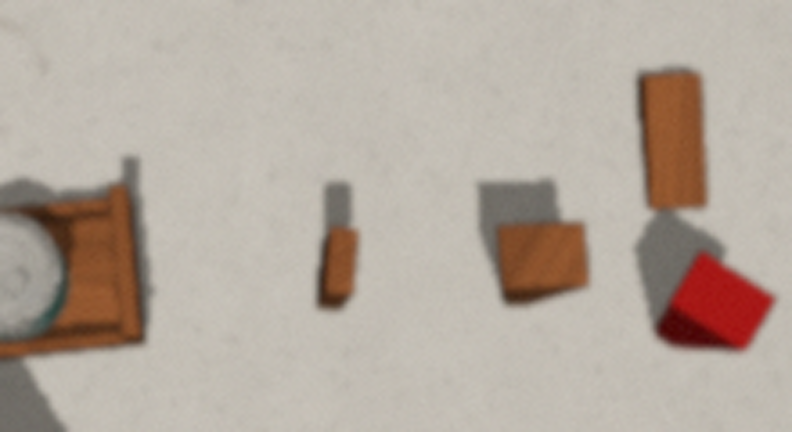

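View pics/cropB.png

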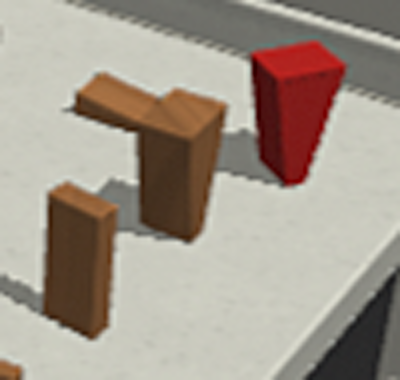

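The crops confirm it: (350,222) top / (329,190) side is the thick brown wedge, wide at the top and narrow at the bottom. Its top-face corners in crop A are roughly (498,226), (583,223), (587,283) and (505,291). Next I measure the wedge top and the caddy rim.

```bash
python3 - <<'E'
from h import *
t=cv2.imread("pics/top0.png");s=cv2.imread("pics/side0.png")
cv2.imwrite("pics/cropC.png",cv2.resize(t[190:265,95:250],None,fx=5,fy=5,interpolation=cv2.INTER_CUBIC))
for p in[(498,226),(583,223),(587,283),(505,291)]:
    u,v=200+(p[0]+.5)/3.6-.5,150+(p[1]+.5)/3.6-.5; print(ray("top",u,v,.09).round(4))
print("side top corners")
for p in[(138,126),(178,88),(227,105),(190,138)]:
    u,v=285+p[0]/4,150+p[1]/4; print(ray("side",u,v,.09).round(4))
E
```

```text
[ 0.5301 -0.2032  0.09  ]
[ 0.5316 -0.2547  0.09  ]
[ 0.4952 -0.2553  0.09  ]
[ 0.4908 -0.2058  0.09  ]
side top corners
[ 0.5236 -0.1943  0.09  ]
[ 0.5268 -0.2505  0.09  ]
[ 0.4912 -0.2498  0.09  ]
[ 0.4908 -0.2007  0.09  ]
```

View pics/cropC.png

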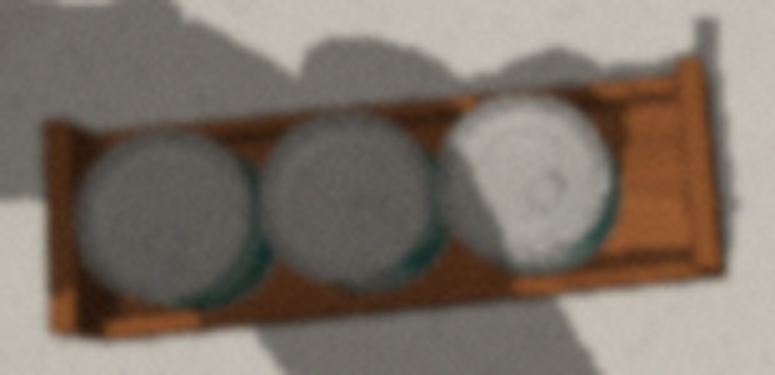

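```bash
python3 - <<'E'
from h import *
P=[]
for p in[(45,121),(52,333),(704,57),(722,271),(680,60),(697,272)]:
    q=ray("top",95+(p[0]+.5)/5-.5,190+(p[1]+.5)/5-.5,.066);P.append(q);print(q.round(4))
P=np.array(P)
A=(P[0]+P[1])/2;B=(P[2]+P[3])/2;print("len",np.linalg.norm(A-B),"w",np.linalg.norm(P[0]-P[1]),np.linalg.norm(P[2]-P[3]))
d=(A-B)/np.linalg.norm(A-B);print("yaw",np.degrees(np.arctan2(-d[0],d[1])))
c=(A+B)/2; 
for g in((A+B)/2-d*.114, B+d*.030): print("gap",g.round(4))
print("tinc", ray("top",95+(527)/5,190+182/5,.066), c-d*.062)
print("px gap side",px("side",(A+B)/2-d*.114))
s=cv2.imread("pics/side0.png");cv2.imwrite("pics/cropD.png",cv2.resize(s[220:370,150:300],None,fx=4,fy=4,interpolation=cv2.INTER_CUBIC))
r=R.from_rotvec(get_obs()["tool_rot"]).as_matrix();print(r.round(3))
E
```

```text
[0.5348 0.3053 0.066 ]
[0.4429 0.2966 0.066 ]
[0.5615 0.0195 0.066 ]
[0.4666 0.0112 0.066 ]
[0.5602 0.03   0.066 ]
[0.4663 0.022  0.066 ]
len 0.2866951389270476 w 0.09229710968736946 0.09519681909436245
yaw 5.034616019654772
gap [0.5115 0.0446 0.066 ]
gap [0.5114 0.0452 0.066 ]
tinc [0.50542266 0.09530597 0.066     ] [0.50689947 0.09636127 0.066     ]
px gap side [265.66893625 241.0185998 ]
[[-0.894  0.447 -0.001]
 [ 0.447  0.894 -0.002]
 [-0.    -0.002 -1.   ]]
```

View pics/cropD.png

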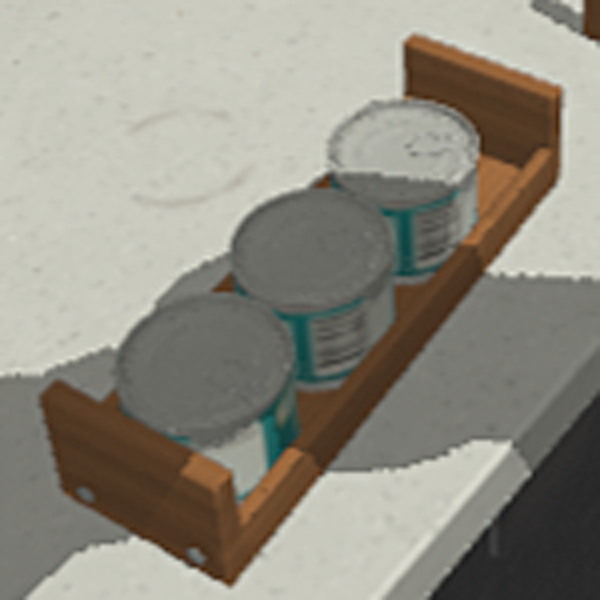

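The side crop D agrees: the gap middle projects to about (265,241), between tin_c's back rim and the -y board. So the wedge is at about (0.511,-0.228) with yaw of about 2.6°, and the gap is at (0.5115,0.0447) with yaw 5.0°. First I turn the tool.

Emit:
{"name": "send_rows", "arguments": {
  "motion": "0 0 0 0 0 7 1; 0 0 0 0 0 7 1; 0 0 0 0 0 7 1; 0 0 0 0 0 7 1; 0 0 0 0 0 7 1; 0 0 0 0 0 7 1; 0 0 0 0 0 7 1; 0 0 0 0 0 7 1",
  "newtons": 40
}}

```text
time_s: 0.77
eef_pos: [0.3018, 0.6034, 0.2221]
tool_rot: [2.08, 2.354, -0.002]
wrist_force: [-0.5, 0.3, 0.4]
gripper_width: 1.005
grip_force: 0.0
```

Emit:
{"name": "send_rows", "arguments": {
  "motion": "0 0 0 0 0 4.8 1; 0 4 0 0 0 0 1; 0 4 0 0 0 0 1; 0 4 0 0 0 0 1; 0 4 0 0 0 0 1; 0 4 0 0 0 0 1; -3 0 0 0 0 0 1; -3 0 0 0 0 0 1"
}}

```text
time_s: 1.43
eef_pos: [0.5066, 0.552, 0.2185]
tool_rot: [2.17, 2.269, -0.006]
wrist_force: [0.5, 0.0, 1.0]
gripper_width: 1.001
grip_force: 0.0
```

Emit:
{"name": "send_rows", "arguments": {
  "motion": "-3.5 0 0 0 0 0 1; -3.5 0 0 0 0 0 1; -3.5 0 0 0 0 0 1; -3.5 0 0 0 0 0 1; -3.5 0 0 0 0 0 1; -3.5 0 0 0 0 0 1; -3.5 0 0 0 0 0 1; -3.5 0 0 0 0 0 1"
}}

```text
time_s: 2.1
eef_pos: [0.5169, 0.2714, 0.2223]
tool_rot: [-2.17, -2.272, 0.001]
wrist_force: [0.5, -0.9, -0.2]
gripper_width: 1.0
grip_force: 0.0
```

Emit:
{"name": "send_rows", "arguments": {
  "motion": "-3.5 0 0 0 0 0 1; -3.5 0 0 0 0 0 1; -3.5 0 0 0 0 0 1; -3.5 0 0 0 0 0 1; -3.5 0 0 0 0 0 1; -3.5 0 0 0 0 0 1; -3.5 0 0 0 0 0 1; -3.5 0 0 0 0 0 1"
}}

```text
time_s: 2.77
eef_pos: [0.5296, -0.0081, 0.2225]
tool_rot: [-2.169, -2.272, 0.0]
wrist_force: [1.1, 0.7, -0.7]
gripper_width: 0.999
grip_force: 0.0
```

Emit:
{"name": "send_rows", "arguments": {
  "motion": "-3.5 0 0 0 0 0 1; -3.5 0 0 0 0 0 1; -3.5 0 0 0 0 0 1; -3.5 0 0 0 0 0 1; -2.5 0 0 0 0 0 1; -1 0 0 0 0 0 1; 0 0 0 0 0 0 1; 0 0 0 0 0 0 1"
}}

```text
time_s: 3.43
eef_pos: [0.5381, -0.1803, 0.2222]
tool_rot: [-2.169, -2.271, -0.0]
wrist_force: [0.6, 1.3, -0.3]
gripper_width: 1.0
grip_force: 0.0
```

```bash
cat > go.py <<'E'
from h import *
import sys
def delta(x,y,yaw):
    o=get_obs();M=R.from_rotvec(o["tool_rot"]).as_matrix();p=o["eef_pos"]
    print("t",round(float(o["time_s"]),2),"pos",np.round(p,4),"yaw",np.degrees(np.arctan2(M[1,1],M[0,1])).round(2),"z",M[:,2].round(3))
    print("tool shift cm",(M.T@(np.array([x,y,p[2]])-p)*100).round(2),"turn wz",(np.degrees(np.arctan2(M[1,1],M[0,1]))-yaw).round(2))
if __name__=="__main__": delta(*map(float,sys.argv[1:4]))
E
python3 go.py .511 -.228 2.6
```

```text
t 3.43 pos [ 0.5381 -0.1803  0.2222] yaw 2.63 z [-0.001  0.001 -1.   ]
tool shift cm [-4.64 -2.93 -0.  ] turn wz 0.03
```

Emit:
{"name": "send_rows", "arguments": {
  "motion": "-3 -1.5 0 0 0 0 1; -1.6 -1.4 0 0 0 0 1; 0 0 3 0 0 0 1; 0 0 3 0 0 0 1; 0 0 2 0 0 0 1; 0 0 0 0 0 0 1; 0 0 0 0 0 0 1"
}}

```text
time_s: 4.02
eef_pos: [0.5113, -0.2262, 0.1421]
tool_rot: [-2.165, -2.273, 0.001]
wrist_force: [-0.3, -0.9, 0.8]
gripper_width: 0.999
grip_force: 0.0
```

```bash
python3 go.py .511 -.228 2.6; python3 - <<'E'
from h import *
s=get_image("side");t=get_image("top")
a=cv2.resize(s[110:250,280:400],None,fx=4,fy=4,interpolation=cv2.INTER_CUBIC)
b=cv2.resize(t[170:260,310:390],(480,560),interpolation=cv2.INTER_CUBIC)[:, :310]
cv2.imwrite("pics/pre.png",np.hstack([a,b]))
E
```

```text
t 4.02 pos [ 0.5113 -0.2262  0.1421] yaw 2.79 z [-0.002  0.001 -1.   ]
tool shift cm [-0.18 -0.04 -0.  ] turn wz 0.19
```

View pics/pre.png

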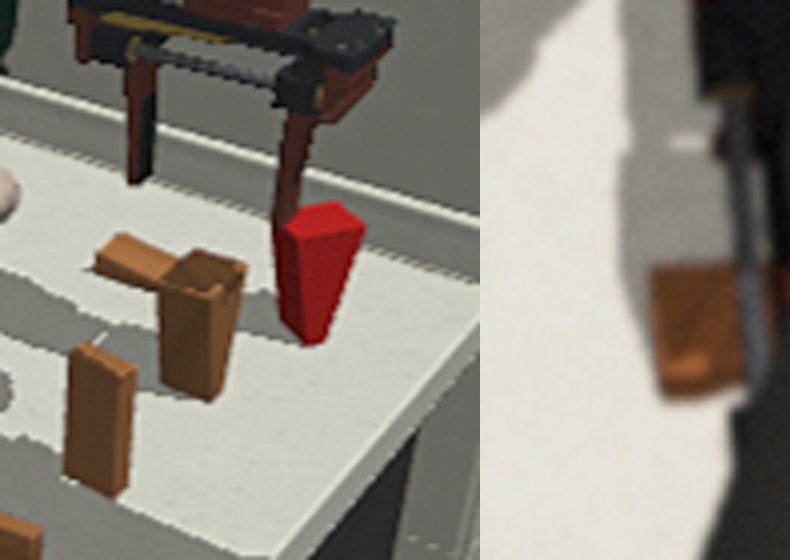

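Side crop: the open fingertips are at crop (140,183) and (285,220), and the wedge is untouched below them with its top centre at about (203,268). I use the known TCP to check the camera bias.

```bash
python3 - <<'E'
from h import *
X=np.array([.5113,-.2262,.1421]);print("tcp px",px("side",X),"seen ~",(333,160.5))
for y in(-.224,-.228,-.231): print(y,px("side",[.511,y,.09]),"seen",(280+203/4,110+268/4))
s=get_image("side")
E
```

```text
tcp px [332.0282404  159.14081076] seen ~ (333, 160.5)
-0.224 [329.88067811 178.0913923 ] seen (330.75, 177.0)
-0.228 [330.65970109 177.43617337] seen (330.75, 177.0)
-0.231 [331.24120527 176.9470831 ] seen (330.75, 177.0)
```

Emit:
{"name": "send_rows", "arguments": {
  "motion": "-0.2 0 0 0 0 0 1; 0 0 2.5 0 0 0 1; 0 0 2.5 0 0 0 1; 0 0 2.3 0 0 0 1; 0 0 1 0 0 0 1; 0 0 0 0 0 0 1; 0 0 0 0 0 0 0.35; 0 0 0 0 0 0 0.35",
  "newtons": 40
}}

```text
time_s: 4.83
eef_pos: [0.5124, -0.2312, 0.0611]
tool_rot: [2.169, 2.27, 0.002]
wrist_force: [0.1, -0.7, 0.1]
gripper_width: 0.885
grip_force: 0.0
```

Emit:
{"name": "send_rows", "arguments": {
  "motion": "0 0 0 0 0 0 0.35; 0 0 0 0 0 0 0.3; 0 0 0 0 0 0 0.3; 0 0 0 0 0 0 0.3; 0 0 0 0 0 0 0.3; 0 0 0 0 0 0 0.3; 0 0 0 0 0 0 0.3; 0 0 0 0 0 0 0.3"
}}

```text
time_s: 5.5
eef_pos: [0.5116, -0.2306, 0.0598]
tool_rot: [2.17, 2.272, 0.0]
wrist_force: [1.2, 1.0, 1.8]
gripper_width: 0.449
grip_force: 39.9
```

Emit:
{"name": "send_rows", "arguments": {
  "motion": "0 0 -2 0 0 0 0.2; 0 0 -3 0 0 0 0.2; 0 0 -3 0 0 0 0.2; 0 0 -3 0 0 -2.4 0.2; 0 0 -2 0 0 0 0.2; 0 0 0 0 0 0 0.2; 0 0 0 0 0 0 0.2"
}}

```text
time_s: 6.08
eef_pos: [0.5118, -0.2306, 0.1902]
tool_rot: [2.121, 2.316, 0.002]
wrist_force: [0.1, 0.8, -1.5]
gripper_width: 0.452
grip_force: 39.9
```

```bash
python3 go.py .5115 .0447 5.0; python3 - <<'E'
from h import *
s=get_image("side");t=get_image("top")
p=px("side",get_obs()["eef_pos"]);q=px("top",get_obs()["eef_pos"]);print(p,q)
x,y=int(p[0])-50,int(p[1])-60;x2,y2=int(q[0])-30,int(q[1])-50
a=cv2.resize(s[y:y+140,x:x+100],None,fx=4,fy=4,interpolation=cv2.INTER_CUBIC)
b=cv2.resize(t[y2:y2+140,x2:x2+90],None,fx=4,fy=4,interpolation=cv2.INTER_CUBIC)
print(x,y,x2,y2)
cv2.imwrite("pics/held.png",np.hstack([a,b]))
E
```

```text
t 6.08 pos [ 0.5118 -0.2306  0.1902] yaw 5.02 z [ 0.002 -0.    -1.   ]
tool shift cm [27.43  2.38 -0.  ] turn wz 0.02
[334.81569637 141.21186769] [361.71106539 213.73517445]
284 81 331 163
```

View pics/held.png

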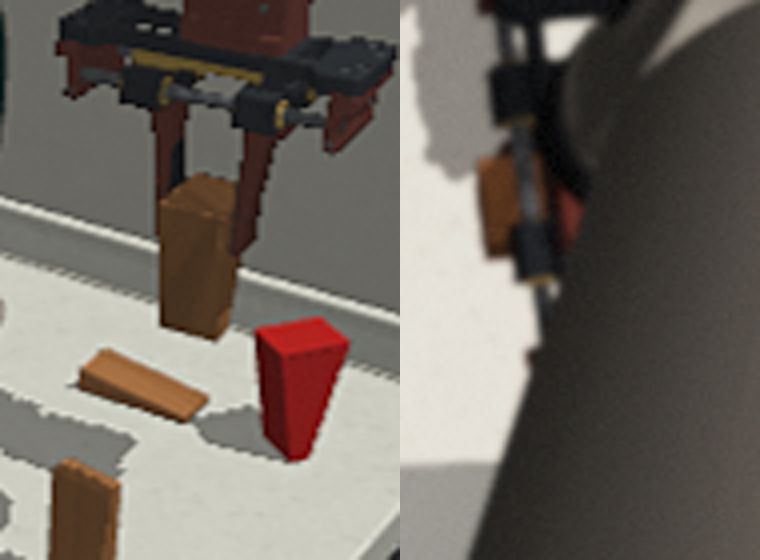

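```bash
python3 - <<'E'
from h import *
for p,z in(((160,325),.1304),((216,340),.1304),((160,197),.2204)): print(ray("side",284+p[0]/4,81+p[1]/4,z).round(4))
# rim of -y board in the side view (crop D scale 4, offset 150,220), outer top corners
for p in((412,36),(561,90)): print("rim",ray("side",150+p[0]/4,220+p[1]/4,.066).round(4))
E
```

```text
[ 0.5293 -0.2204  0.1304]
[ 0.4924 -0.2238  0.1304]
[ 0.5282 -0.2046  0.2204]
rim [0.558  0.0279 0.066 ]
rim [0.4673 0.0186 0.066 ]
```

Emit:
{"name": "send_rows", "arguments": {
  "motion": "1.5 0.1 0 0 0 0 0.2; 3 0.3 0 0 0 0 0.2; 3.5 0.3 0 0 0 0 0.2; 3.5 0.3 0 0 0 0 0.2; 3.5 0.3 0 0 0 0 0.2; 3.5 0.3 0 0 0 0 0.2; 3.5 0.3 0 0 0 0 0.2; 3 0.3 0 0 0 0 0.2"
}}

```text
time_s: 6.85
eef_pos: [0.5099, 0.0229, 0.1879]
tool_rot: [-2.119, -2.316, 0.004]
wrist_force: [0.7, 0.2, -1.0]
gripper_width: 0.457
grip_force: 39.9
```

Emit:
{"name": "send_rows", "arguments": {
  "motion": "1.8 0.2 0 0 0 0 0.2; 0.5 0 0 0 0 0 0.2; 0 0 2 0 0 0 0.2; 0 0 1.5 0 0 0 0.2; 0 0 1 0 0 0 0.2; 0 0 0 0 0 0 0.2; 0 0 0 0 0 0 0.2"
}}

```text
time_s: 7.43
eef_pos: [0.5108, 0.0424, 0.1439]
tool_rot: [-2.123, -2.315, 0.003]
wrist_force: [-0.0, -0.5, -0.9]
gripper_width: 0.457
grip_force: 39.9
```

```bash
python3 go.py .5115 .0437 5.0; python3 - <<'E'
from h import *
s=get_image("side");t=get_image("top")
a=cv2.resize(s[170:300,210:310],(440,572),interpolation=cv2.INTER_CUBIC)
b=cv2.resize(t[170:300,190:270],(352,572),interpolation=cv2.INTER_CUBIC)
cv2.imwrite("pics/over.png",np.hstack([a,b]))
E
```

```text
t 7.43 pos [0.5108 0.0424 0.1439] yaw 4.94 z [-0.002 -0.001 -1.   ]
tool shift cm [ 0.12  0.09 -0.  ] turn wz -0.06
```

View pics/over.png

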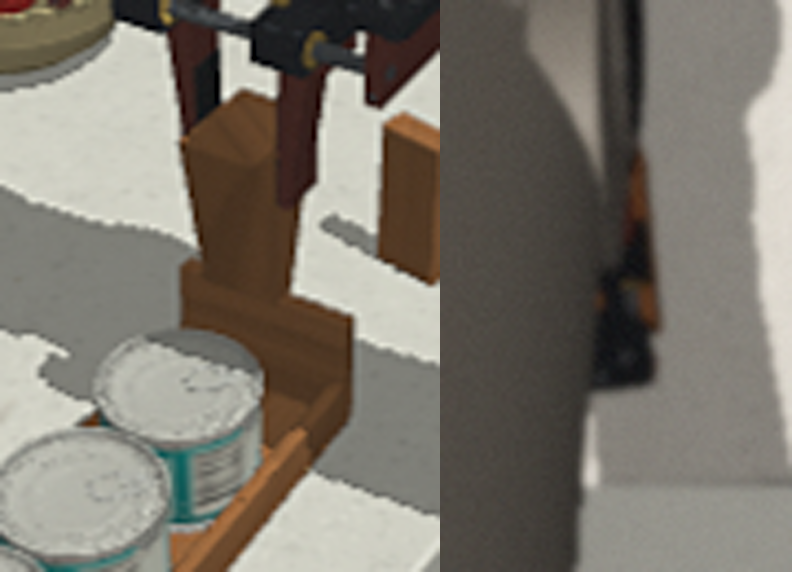

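Side crop: the wedge is over the caddy's end, and its bottom front edge runs from about (205,287) to (290,304). The board's rim is at (182,262)-(352,320). I compare these with projected pixels.

```bash
python3 - <<'E'
from h import *
f=lambda X:((px("side",X)-[210,170])*4.4).round(0)
c,sn=np.cos(np.radians(5)),np.sin(np.radians(5))
def W(cx,cy,lx,ly,z): return [cx+c*lx-sn*ly,cy+sn*lx+c*ly,z]
for cy in(.040,.043,.046):
  print(cy,[f(W(.511,cy,lx,.009,.0841)) for lx in(.02,-.02)],[f(W(.511,cy,lx,.027,.1741)) for lx in(.02,-.02)])
g=(.5115,.0447)
print("rim outer",[f(W(*g,lx,-.030,.066)) for lx in(.047,-.047)],"inner",[f(W(*g,lx,-.018,.066)) for lx in(.047,-.047)])
print("tin rim centre",f(W(*g,0,.052,.066)))
s=get_image("side");cv2.imwrite("pics/over2.png",cv2.resize(s[210:260,245:300],None,fx=10,fy=10,interpolation=cv2.INTER_CUBIC))
E
```

```text
0.04 [array([205., 275.]), array([278., 302.])] [array([178., 133.]), array([257., 160.])]
0.043 [array([201., 278.]), array([274., 306.])] [array([173., 136.]), array([252., 164.])]
0.046 [array([197., 281.]), array([270., 309.])] [array([169., 140.]), array([248., 167.])]
rim outer [array([196., 248.]), array([362., 310.])] inner [array([183., 261.]), array([350., 324.])]
tin rim centre [184. 376.]
```

View pics/over2.png

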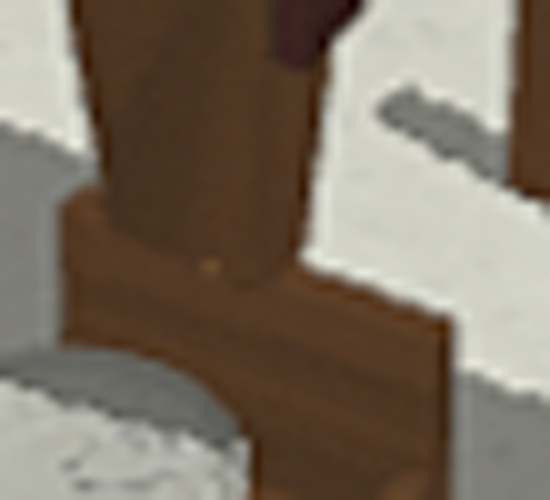

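Crop over2: the wedge's bottom edge is at about (105,222)-(240,285), and the board rim runs from (65,205)/(90,188) to (452,318). Side view puts the board a few mm more +y than I assumed, so I nudge +y by 2 mm and go down gently, watching the force.

Emit:
{"name": "send_rows", "arguments": {
  "motion": "0.2 0.05 0 0 0 0 0.2; 0 0 1 0 0 0 0.2; 0 0 0.5 0 0 0 0.2; 0 0 0.4 0 0 0 0.2; 0 0 0.3 0 0 0 0.2; 0 0 0.2 0 0 0 0.2; 0 0 0.2 0 0 0 0.2; 0 0 0 0 0 0 0.2"
}}

```text
time_s: 8.25
eef_pos: [0.5115, 0.0455, 0.1183]
tool_rot: [-2.122, -2.316, 0.001]
wrist_force: [-0.3, -0.2, -1.7]
gripper_width: 0.453
grip_force: 39.9
```

The force shows no contact with the underside about 7 mm below the rims, so the wedge is in the gap. I continue down.

Emit:
{"name": "send_rows", "arguments": {
  "motion": "0 0 0.4 0 0 0 0.2; 0 0 0.4 0 0 0 0.2; 0 0 0.3 0 0 0 0.2; 0 0 0.3 0 0 0 0.2; 0 0 0.2 0 0 0 0.2; 0 0 0 0 0 0 0.2"
}}

```text
time_s: 8.75
eef_pos: [0.5114, 0.0455, 0.1022]
tool_rot: [-2.122, -2.316, 0.001]
wrist_force: [-0.5, 0.3, -0.5]
gripper_width: 0.454
grip_force: 39.9
```

Emit:
{"name": "send_rows", "arguments": {
  "motion": "0 0 0.3 0 0 0 0.2; 0 0 0.3 0 0 0 0.2; 0 0 0.2 0 0 0 0.2; 0 0 0.2 0 0 0 0.2; 0 0 0 0 0 0 0.2"
}}

```text
time_s: 9.17
eef_pos: [0.5115, 0.0452, 0.0923]
tool_rot: [-2.122, -2.316, 0.001]
wrist_force: [0.5, -0.8, -1.1]
gripper_width: 0.451
grip_force: 39.9
```

Emit:
{"name": "send_rows", "arguments": {
  "motion": "0 0 0.2 0 0 0 0.2; 0 0 0.2 0 0 0 0.2; 0 0 0.2 0 0 0 0.2; 0 0 0 0 0 0 0.2"
}}

```text
time_s: 9.5
eef_pos: [0.5115, 0.0454, 0.0863]
tool_rot: [-2.122, -2.316, 0.001]
wrist_force: [0.8, -1.2, -0.7]
gripper_width: 0.449
grip_force: 39.9
```

Emit:
{"name": "send_rows", "arguments": {
  "motion": "0 0 0.2 0 0 0 0.2; 0 0 0.2 0 0 0 0.2; 0 0 0 0 0 0 0.2"
}}

```text
time_s: 9.75
eef_pos: [0.5116, 0.0454, 0.0823]
tool_rot: [-2.122, -2.317, 0.0]
wrist_force: [0.7, -2.8, -2.2]
gripper_width: 0.455
grip_force: 39.9
```

Emit:
{"name": "send_rows", "arguments": {
  "motion": "0 0 0.2 0 0 0 0.2; 0 0 0.2 0 0 0 0.2; 0 0 0 0 0 0 0.2"
}}

```text
time_s: 10.0
eef_pos: [0.5118, 0.046, 0.0784]
tool_rot: [-2.121, -2.317, -0.001]
wrist_force: [0.4, 0.6, -1.0]
gripper_width: 0.454
grip_force: 39.9
```

Emit:
{"name": "send_rows", "arguments": {
  "motion": "0 0 0.2 0 0 0 0.2; 0 0 0.2 0 0 0 0.2; 0 0 0 0 0 0 0.2"
}}

```text
time_s: 10.25
eef_pos: [0.5122, 0.0467, 0.0747]
tool_rot: [-2.121, -2.317, -0.002]
wrist_force: [1.0, 2.4, 0.7]
gripper_width: 0.451
grip_force: 39.9
```

Emit:
{"name": "send_rows", "arguments": {
  "motion": "0 0 0.2 0 0 0 0.2; 0 0 0.2 0 0 0 0.2; 0 0 0 0 0 0 0.2; 0 0 0 0 0 0 0.2"
}}

```text
time_s: 10.58
eef_pos: [0.5128, 0.0472, 0.0716]
tool_rot: [2.121, 2.318, 0.005]
wrist_force: [-1.4, 3.7, 10.5]
gripper_width: 0.457
grip_force: 40.0
```

```bash
python3 - <<'E'
from h import *
s=get_image("side")
cv2.imwrite("pics/in.png",cv2.resize(s[180:290,210:310],(520,572),interpolation=cv2.INTER_CUBIC))
E
```

```text
(no output)
```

View pics/in.png

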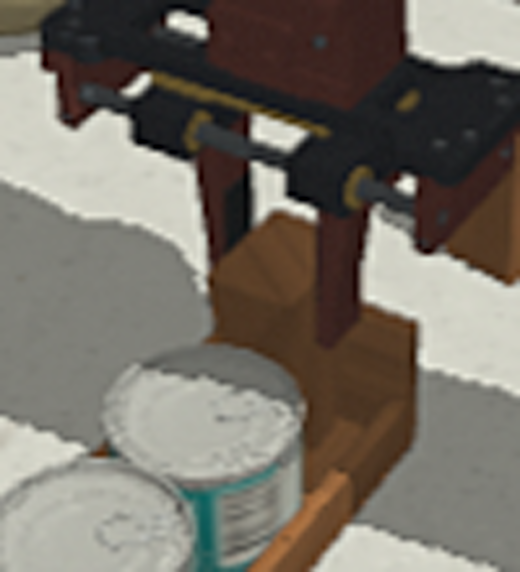

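The wedge (crop (210,210)-(360,330)) sits upright and square in the gap, and the resisting force has risen to 10.5 N. I press a little more.

Emit:
{"name": "send_rows", "arguments": {
  "motion": "0 0 0.1 0 0 0 0.2; 0 0 0.1 0 0 0 0.2; 0 0 0 0 0 0 0.2; 0 0 0 0 0 0 0.2",
  "newtons": 50
}}

```text
time_s: 10.97
eef_pos: [0.5131, 0.0472, 0.0709]
tool_rot: [-2.121, -2.317, -0.006]
wrist_force: [-5.5, 3.4, 25.9]
gripper_width: 0.454
grip_force: 50.0
```

25.9 N now and almost no further sink: it is driven home. I ease off, open, rise straight up and check.

Emit:
{"name": "send_rows", "arguments": {
  "motion": "0 0 -0.1 0 0 0 0.2; 0 0 0 0 0 0 0.7; 0 0 0 0 0 0 0.7; 0 0 0 0 0 0 0.9; 0 0 0 0 0 0 0.9; 0 0 0 0 0 0 0.9; 0 0 0 0 0 0 0.9; 0 0 0 0 0 0 0.9"
}}

```text
time_s: 11.63
eef_pos: [0.5116, 0.0454, 0.0695]
tool_rot: [-2.122, -2.316, 0.001]
wrist_force: [-0.4, -0.0, -0.2]
gripper_width: 0.897
grip_force: 0.0
```

Emit:
{"name": "send_rows", "arguments": {
  "motion": "0 0 -1 0 0 0 0.9; 0 0 -2 0 0 0 0.9; 0 0 -2.5 0 0 0 0.9; 0 0 -3 0 0 0 0.9; 0 0 -3 0 0 0 0.9; 0 0 0 0 0 0 0.9; 0 0 0 0 0 0 0.9"
}}

```text
time_s: 12.22
eef_pos: [0.513, 0.0458, 0.1869]
tool_rot: [2.121, 2.315, 0.006]
wrist_force: [0.1, -0.1, -0.3]
gripper_width: 0.898
grip_force: 0.0
```

```bash
python3 - <<'E'
from h import *
s=get_image("side")
cv2.imwrite("pics/done.png",cv2.resize(s[190:290,220:310],(520,578),interpolation=cv2.INTER_CUBIC))
f=lambda X:((px("side",X)-[220,190])*5.78).round(0)
c,sn=np.cos(np.radians(5)),np.sin(np.radians(5))
W=lambda lx,ly,z:[.5115+c*lx-sn*ly,.0457+sn*lx+c*ly,z]
for z in(.101,.106,.112,.12): print(z,[f(W(lx,ly,z)) for lx,ly in((.02,.027),(-.02,.027),(.02,-.027),(-.02,-.027))])
print(get_obs()["wrist_force"])
E
```

```text
0.101 [array([171., 242.]), array([269., 280.]), array([253., 163.]), array([349., 197.])]
0.106 [array([170., 231.]), array([269., 268.]), array([253., 152.]), array([349., 186.])]
0.112 [array([170., 217.]), array([269., 254.]), array([253., 138.]), array([349., 172.])]
0.12 [array([169., 199.]), array([269., 236.]), array([253., 120.]), array([349., 154.])]
[0.07599232 0.37046268 0.24241635]
```

View pics/done.png

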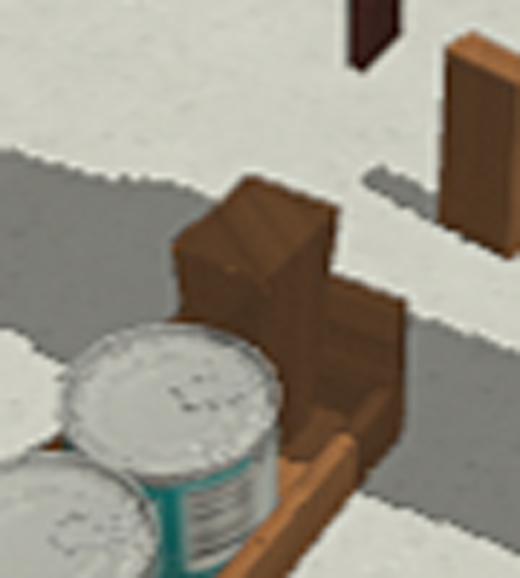

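The wedge stands jammed between tin_c and the board, top corners at about (175,243), (262,288), (250,178) and (338,207), upright and square. The tin is level and the gripper is clear, so I hand in.

```bash
python3 -c "
from bench import close_job
print(close_job())"
```

```text
the job is handed in; nothing more can be done
None
```

The thick wedge is pressed home in the gap: it stopped sinking at about 26 N, looked upright and square with tin_c level, and was released and handed in at about 12 s. No verdict came back, the 11–16 mm underside height is only an estimate, and I viewed 12 pictures, two over your limit of 10.

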